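Release the two gate catches of a board test fixture and hold its guard gate wide open

ROBOT

A 6-joint arm with a two-finger parallel gripper is mounted at the origin on a cart in front of the work surface, level with it; the furniture and walls round the work are solid. World frame = base frame: x ahead of the robot, y to its left, z up, the work surface at z = 0. Lengths are in m, angles in rad, forces in N, time in s.
With the tool pointing down it reaches from about 0.4 to 0.925 m from the base axis. Payload 3.4 kg.
Tool frame: the origin (TCP) lies between the finger pads, 19 mm behind the fingertips; this is the grasp point; z points along the fingers, y is the line along which they close (so a half turn about z gives the same grasp; the last joint's range is limited). The gripper opens to 85 mm and grips with 20 to 120 N. Pads are 22 mm wide; open, the fingers measure 114 mm over their backs; the gripper's body (76 mm by 85 mm) begins 54 mm behind the grasp point. The pads swing forward as they close: fully open they stand 13 mm farther back than shut.
Start: joints at [-1.339, 0.307, 1.506, -0, 1.328, -0.073], TCP at [0.173, -0.549, 0.25] pointing down, gripper open.
Joint ranges: [-3.12, 3.12], [-1.05, 2.28], [0.14, 2.33], [-1.42, 4.57], [0.1, 2.73], [-2.68, 2.68]. Speed limits (rad/s): [2.57, 2.57, 3.14, 3.14, 3.14, 3.14].

INTERFACE

Orientations are given as a unit quaternion [x, y, z, w].
In Python, from station import state, camera, close_job gives the robot as it stands. The module is installed in compiled form; this text tells all that it offers.
- The arm moves only by the tool jog_arm, never from a script. Its argument "steps" is one flat list of numbers, 7 for each row, row after row: the shift along the tool's x, y, z normalised to -1 to 1, where 1 is 0.4 m, then the turn, a rotation vector about the tool's x, y, z normalised to -1 to 1, where 1 is 120 degrees, then the opening, from 0 (shut) to 1 (fully open). In form: [dx, dy, dz, wx, wy, wz, gripper, dx, dy, dz, wx, wy, wz, gripper, ...]. A call has 1 to 5 rows; each row shifts and turns the commanded pose from where the row before left it, along the tool's axes as they then stand; what a row does not reach is not made up. A row lasts 1/8 s, in which the tool goes at most 62.5 mm and 10.7 degrees, less where a joint would pass 70% of its speed; a pose out of reach is approached as far as the arm can. A call with a number of a shift or a turn outside -1 to 1 is refused whole. A call with a gripper value outside its range is refused whole. The fingers move at their own pace and stop on an object; "force" is the grip in N (left out, the last holds). Time passes only in rows, so rows that do not move let the fingers close. It gives the time, the measured TCP pose, the force, the opening and the grip force at its end, in the units of the state.
- state(): the state, without advancing time (a new reading comes with each control period).
- camera(name): name is "side" or "top"; returns a dict with "image" (420x560x3 uint8, red, green, blue), "intrinsics" (3x3 intrinsics, pixels), "pose" (4x4, takes a point from camera to world coordinates). Camera axes: x right, y down, z forward; pixel columns grow to the right and rows downward; lengths in m; the calibration is good to about 2 mm. A picture is of the moment at which its call begins. There is no depth.
- close_job(): hands the job in; it is judged then, once.
The state is a dict: "time_s": time; "qpos": joint angles; "qvel": joint speeds; "tau": joint torques, N m; "tcp_pos": TCP position; "orientation": TCP orientation; "force": force on the tool from outside, world axes, zero at the start; "ft_torque": the same for the moment, N m; "grip_width": finger opening in m; "grip_force": force on a finger pad.
Only numpy, scipy, OpenCV 4.12 (cv2) and the standard library are available. Lean on these libraries where they do the work, as an engineer would, in place of code of your own. Each camera call takes 0.05 s, during which the arm holds its last target. There are 200 camera calls.

TASK

A colleague needs both hands inside the board test fixture: open its blue guard gate for them. Squeeze the red catch's two jaws fully together between the fingers, then do the same with the yellow catch, then take the gate by its upright orange handle, swing it out past its spring click to about a right angle and finish still holding the handle so that the gate stays wide open. Leave the things standing around the fixture where they are.

Things in the scene. Friction and masses are not known exactly. Their poses are not given: they have to be found in the camera images.
- fixture: board test fixture, fixed: black base, aluminium frame 215 mm wide, 160 deep, clear walls, open above; 148 mm high with the catches. Origin on the worktop, middle of the front; z up, -x its front (gate side), +y its left seen from the front (hinge side). Position and yaw vary. Both catches stand on the front header rail (x 2 to 54 mm, top 110 mm high), 90 mm apart, red and yellow in either place
- red_grip (a point): TCP point for squeezing the red catch: midway between its closed jaws, 138 mm above the worktop, axes as the fixture's; does not move. Fixed steel jaw on its +y side, outer face 12 mm away; sliding red jaw on its -y side, outer face 26 mm away at the start, 12 mm when home (38 mm over both, then 24 mm). The gripper closes along the fixture's y
- red_slide (a joint): travel of the red jaw in m towards the steel jaw: 0 (starts 0 to 0.0015) latched, its hook in front of the gate's keeper; 0.014 is its stop, fully squeezed. It takes about 4 N to move, has no spring and stays where it is left
- red_jaw: fixed steel jaw of the red catch, upright, 22 mm (x) by 8 mm (y) by 34 mm high; origin at the middle of its underside, 114 mm above the worktop; axes as the fixture's
- red_tongue: sliding red jaw, 22x8x34 mm with three dark grooves; origin at the middle of its underside, 114 mm above the worktop; axes as the fixture's
- yellow_grip (a point): the same point on the yellow catch, which is the same in all its sizes but has a yellow sliding jaw
- yellow_slide (a joint): travel of the yellow jaw in m, as for the red one: 0 latched, 0.014 fully squeezed, about 4 N, stays where it is left
- yellow_jaw: the fixed steel jaw of the yellow catch, as red_jaw
- yellow_tongue: the sliding yellow jaw, as red_tongue
- gate (a joint): angle of the blue gate (186 mm wide, top edge 100 mm up, steel keepers to 121 mm) in rad: 0 closed; grows as its right end swings out to the robot, clockwise from above; stop at 1.75. Hooked shut (5 mm of play) while a catch is latched. A spring always pulls it shut (0.8 to 2.4 N at the handle); a spring detent clicks from 0.43 to 0.97 rad (peak 3 N). Let go, it falls back to 0.8 rad or shut
- gate_hinge (a point): on the gate's vertical hinge axis at the left end of the gate, 100 mm above the worktop; the point turns with the gate. At 0 rad its axes are the fixture's
- handle_grip (a point): TCP point for gripping the handle: on the axis of the upright orange post (18 mm diameter, round, any grip yaw; it may turn between the fingers), 18 mm below its top, 136 mm above the worktop; a 24 mm collar ends 31 mm below it. The post stands 34 mm in front of the gate, 120 mm along it from the hinge: radius 125 mm about the hinge axis. Moves with the gate
- gate_handle: the orange handle post with its steel collar; origin at the middle of its underside, 37 mm below handle_grip
- flux_bottle: small white bottle with dark nozzle, 33 mm wide, 96 mm high, standing to the right of the fixture; origin under its middle
- solder_spool: spool with dark blue flanges, 54 mm wide, 38 mm high, standing to the left of the fixture; origin under its middle
- tape_electrical: roll of black tape, 53 mm wide, 19 mm high, lying to the right of the fixture; origin under its middle

How it is judged:
By the outcome, as a careful person would: the job done as asked, in the order asked, and still so for the second after the job is handed in, while the arm keeps its last pose, push and grip.
It also fails if it takes over 58 s, if anything falls off the work surface, if the arm or the gripper's body presses on something with over 40 N, if the wrist force passes 120 N, or if a joint passes its speed limit or range.

## Working session

There is one attempt and no reset: what is moved stays moved. The work goes in short steps, Python scripts to look and compute and a tool call to move; the robot and the scene stay as the last step left them, time stands still between calls to the robot, and variables do not carry over. Pictures are saved under pics/ and viewed, at most 10 in all, crops included, and the job is handed in when it is done.

Besides the shell and the picture viewer there is one more tool, called after ">>>" as name(argument=value, ...) on one line, values as JSON. jog_arm: Moves the arm, as the interface text tells. Its arguments: {"type":"object","properties":{"steps":{"type":"array","items":{"type":"number"}},"force":{"type":"number"}},"required":["steps"]}

```bash
mkdir -p pics
cat > h.py <<'E'
import numpy as np,cv2,json
from station import state,camera
def snap(n,f):
    c=camera(n);cv2.imwrite(f,c["image"][:,:,::-1]);np.savez(f[:-4]+'.npz',K=c["intrinsics"],T=c["pose"],I=c["image"]);return c
def ray(c,u,v,z):
    K,T=np.array(c["K"]),np.array(c["T"]);d=T[:3,:3]@np.linalg.inv(K)@[u,v,1];o=T[:3,3];return o+d*(z-o[2])/d[2]
def proj(c,p):
    K,T=np.array(c["K"]),np.array(c["T"]);q=K@(T[:3,:3].T@(np.array(p)-T[:3,3]));return q[:2]/q[2]
E
python3 - <<'E'
from h import *
for n in("top","side"):
    c=snap(n,f"pics/{n}0.png");print(np.round(c["pose"],3).tolist(),np.round(c["intrinsics"],1).tolist())
print(state())
E
```

```text
[[0.023, -0.99, 0.137, 0.448], [-1.0, -0.022, 0.011, 0.034], [-0.008, -0.137, -0.99, 1.436], [0.0, 0.0, 0.0, 1.0]] [[508.6, 0.0, 282.4], [0.0, 508.6, 207.3], [0.0, 0.0, 1.0]]
[[0.998, -0.017, 0.058, 0.569], [-0.059, -0.475, 0.878, -0.973], [0.012, -0.88, -0.475, 0.638], [0.0, 0.0, 0.0, 1.0]] [[527.3, 0.0, 289.7], [0.0, 527.3, 210.4], [0.0, 0.0, 1.0]]
{'time_s': 0.1, 'qpos': array([-1.33953930e+00,  3.07513238e-01,  1.50754892e+00,  4.27802232e-06,
        1.32840236e+00, -7.35143314e-02]), 'qvel': array([-1.55119350e-03, -9.68895605e-04, -3.19474978e-03, -1.96650812e-03,
        7.31735198e-04,  2.46713468e-05]), 'tau': array([ 8.14770319e-04, -4.58525240e+01, -2.52607155e+01, -1.09596822e-04,
        5.52382306e-03,  5.33585506e-06]), 'tcp_pos': array([ 0.17237662, -0.54793032,  0.24916218]), 'orientation': array([ 9.88411398e-01,  1.51796019e-01, -7.16721245e-05, -9.33185511e-04]), 'force': array([0.28026538, 1.30370232, 0.14586953]), 'ft_torque': array([-0.05547593, -0.00466627, -0.01256532]), 'grip_force': 0.0, 'grip_width': 0.08564673422275135}
```

View pics/top0.png

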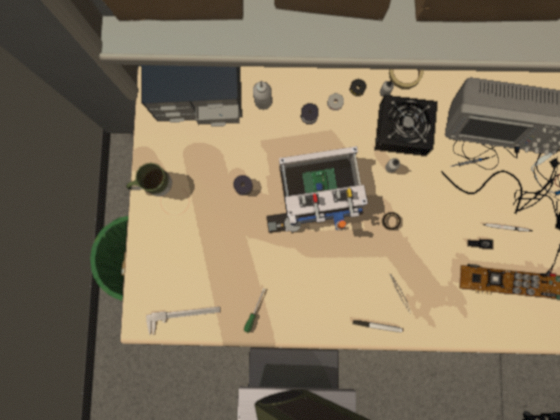

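View pics/side0.png

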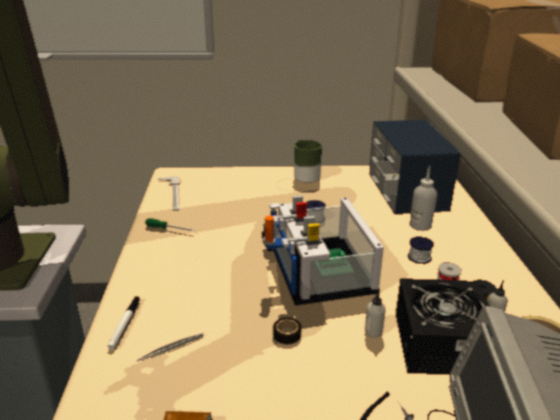

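The top view shows the fixture with the red catch near (316,199), yellow near (348,194) and the handle near (342,225). In the side view red is at (300,210), yellow at (313,232) and the handle at (269,229). I'll enlarge both for measuring.

Run:
```python
from h import *
t=np.load('pics/top0.npz')['I'];s=np.load('pics/side0.npz')['I']
a=cv2.resize(t[140:240,260:393],(798,600),interpolation=cv2.INTER_CUBIC)
b=cv2.resize(s[190:300,250:390],(764,600),interpolation=cv2.INTER_CUBIC)
cv2.imwrite('pics/ct.png',a[:,:,::-1]);cv2.imwrite('pics/cs.png',b[:,:,::-1])
for n,I in(("top",t),("side",s)):
    h=cv2.cvtColor(I,cv2.COLOR_RGB2HSV).astype(int);c=np.load(f'pics/{n}0.npz')
    for nm,lo,hi in(("red",0,5),("red2",174,180),("or",6,13),("yel",22,30),("blue",105,120)):
        m=((h[...,0]>=lo)&(h[...,0]<=hi)&(h[...,1]>190)&(h[...,2]>90)).astype(np.uint8)
        m[:140]=0;m[310:]=0;m[:,:250]=0;m[:,400:]=0
        k,l,st,ce=cv2.connectedComponentsWithStats(m)
        for i in range(1,k):
            if st[i,4]>8: print(n,nm,st[i].tolist(),ce[i].round(1))
```

```text
top red [314, 196, 3, 5, 10] [314.7 197.9]
top or [340, 222, 5, 5, 19] [341.6 223.9]
side red [296, 202, 11, 10, 34] [300.1 204.8]
side red [297, 212, 9, 6, 29] [300.8 214.3]
side or [265, 216, 8, 25, 167] [268.9 228.2]
side yel [308, 223, 11, 17, 108] [312.2 231. ]
side blue [276, 240, 5, 5, 17] [278.1 242.5]
side blue [292, 256, 4, 3, 9] [293.9 257.1]
```

View pics/ct.png

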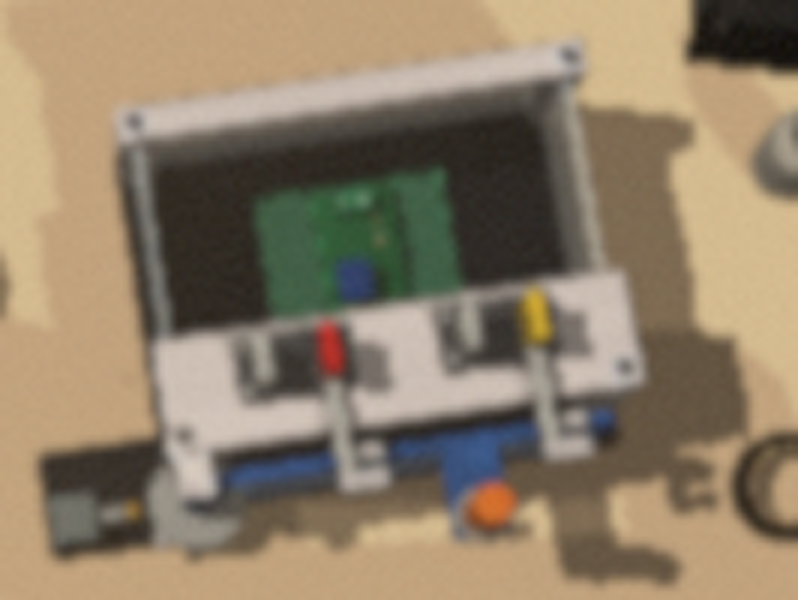

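View pics/cs.png

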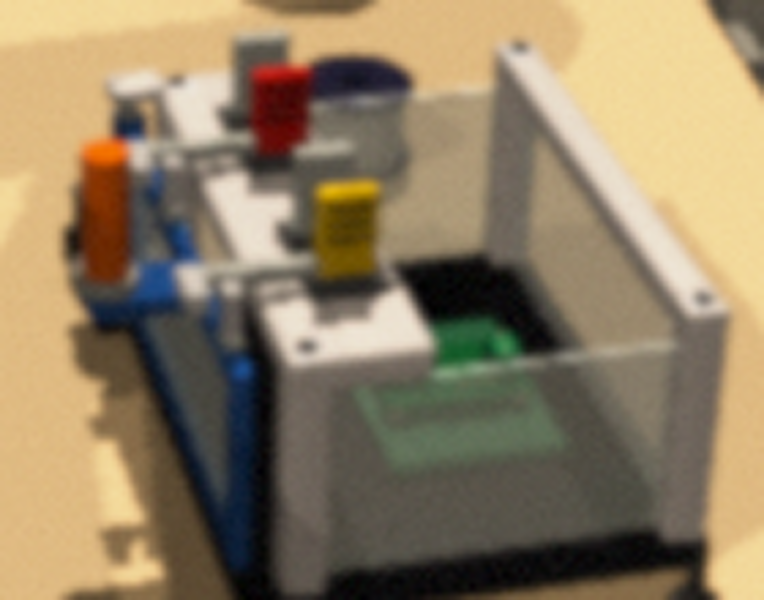

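The crops are clear. In the top crop (6x) the rail corners are at (158,343), (626,272) and (643,382), the red jaw at (331,348), yellow at (537,315) and the handle top at (491,503). In the side crop (5.455x) red is at (284,71), yellow at (348,186) and the handle at (104,149). Next I fit the fixture pose.

```bash
cat > fit.py <<'E'
from h import *
from scipy.optimize import least_squares
t=np.load('pics/top0.npz');s=np.load('pics/side0.npz')
T=lambda u,v:np.array([260+(u+.5)/6-.5,140+(v+.5)/6-.5]);S=lambda u,v:np.array([250+(u+.5)/5.457-.5,190+(v+.5)/5.455-.5])
# params X,Y,yaw, cx, cyR, cyY(=cyR-.09), hx,hy
def obs(p):
    X,Y,a,cx,cy,hx,hy=p
    L=[]
    def add(c,px,l):
        l=np.array(l);w=[X+np.cos(a)*l[0]-np.sin(a)*l[1],Y+np.sin(a)*l[0]+np.cos(a)*l[1],l[2]]
        L.append(proj(c,w)-px)
    add(t,T(158,343),(.054,.1075,.11));add(t,T(626,272),(.054,-.1075,.11));add(t,T(643,382),(.002,-.1075,.11))
    add(s,S(278,365),(.002,-.1075,.11));add(s,S(432,347),(.054,-.1075,.11))
    for k,(pt,pj,ps) in enumerate([((331,348),(263,360),(284,71)),((537,315),(470,325),(348,186))]):
        y=cy-.09*k
        add(t,T(*pt),(cx,y-.022,.148));add(t,T(*pj),(cx,y+.008,.148));add(s,S(*ps),(cx,y-.022,.148))
    add(t,T(491,503),(hx,hy,.154));add(s,S(104,149),(hx,hy,.154))
    return np.array(L)
r=least_squares(lambda p:obs(p).ravel(),[.46,-.07,.1,.03,.03,-.04,-.02],loss='soft_l1')
print(r.x.round(4));print(obs(r.x).round(1).tolist())
X,Y,a,cx,cy,hx,hy=r.x
W=lambda x,y:np.round([X+np.cos(a)*x-np.sin(a)*y,Y+np.sin(a)*x+np.cos(a)*y],4)
print('red',W(cx,cy),'yel',W(cx,cy-.09),'handle',W(hx,hy),'deg',np.degrees(a))
E
python3 fit.py
```

```text
[ 0.624  -0.0691  0.1701  0.0355  0.0511 -0.0422 -0.0269]
[[-2.4, 0.3], [-0.0, 0.3], [0.5, 1.2], [0.9, 0.2], [0.2, 0.2], [-0.0, -0.3], [-0.3, -0.6], [-0.3, -0.3], [0.3, 0.1], [-0.1, 0.1], [-0.2, 0.4], [0.1, 0.2], [0.2, -0.1]]
red [ 0.6503 -0.0127] yel [ 0.6655 -0.1014] handle [ 0.587  -0.1027] deg 9.7448656229452
```

>>> jog_arm(steps=[0,0,0,0,0,0.064,1,0.1,-0.08,0,0,0,0,1,0.1,-0.08,0,0,0,0,1,0.1,-0.08,0,0,0,0,1,0.1,-0.08,0,0,0,0,1], force=40)

```text
time_s: 0.72
tcp_pos: [0.3091, -0.3937, 0.2496]
orientation: [0.996, 0.085, -0.0, -0.0]
force: [1.1, -0.6, -0.1]
grip_width: 0.0854
grip_force: 0.0
```

>>> jog_arm(steps=[0.1,-0.08,0,0,0,0,1,0.1,-0.08,0,0,0,0,1,0.1,-0.08,0,0,0,0,1,0.1,-0.08,0,0,0,0,1,0.1,-0.08,0,0,0,0,1])

```text
time_s: 1.35
tcp_pos: [0.479, -0.202, 0.2497]
orientation: [0.996, 0.085, -0.0, -0.0]
force: [0.5, -1.1, 0.4]
grip_width: 0.0853
grip_force: 0.0
```

>>> jog_arm(steps=[0.1,-0.08,0,0,0,0,1,0.1,-0.08,0,0,0,0,1,0.1,-0.08,0,0,0,0,1,0.1,-0.076,0,0,0,0,1,0,0,0,0,0,0,1])

```text
time_s: 1.98
tcp_pos: [0.6166, -0.0489, 0.2491]
orientation: [0.996, 0.087, 0.0, -0.001]
force: [-0.5, -0.7, 0.1]
grip_width: 0.0849
grip_force: 0.0
```

>>> jog_arm(steps=[0.098,-0.075,0,0,0,0,1,0,0,0.09,0,0,0,1,0,0,0.085,0,0,0,1,0,0,0,0,0,0,1])

```text
time_s: 2.48
tcp_pos: [0.6448, -0.016, 0.1766]
orientation: [0.996, 0.085, -0.004, -0.001]
force: [-0.9, 0.8, 0.2]
grip_width: 0.0853
grip_force: 0.0
```

Run:
```python
from h import *
s=snap("side","pics/s1.png")["image"];t=snap("top","pics/t1.png")["image"]
a=cv2.resize(t[150:240,260:360],(440,396),interpolation=cv2.INTER_CUBIC);b=cv2.resize(s[140:260,230:330],(330,396),interpolation=cv2.INTER_CUBIC)
cv2.imwrite('pics/c1.png',np.hstack([a,b])[:,:,::-1]);print(state()["tcp_pos"])
```

```text
[ 0.64784386 -0.01624391  0.1803811 ]
```

View pics/c1.png

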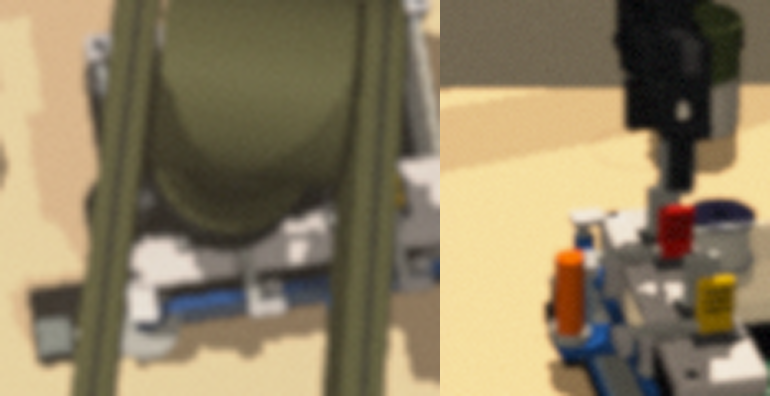

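The side view shows the fingers in line above the red catch, at crop (677,180) over (676,230). Next I descend with a small correction and squeeze.

>>> jog_arm(steps=[0.008,-0.008,0.04,0,0,0,1,0,0,0.065,0,0,0,1,0,0,0,0,0,0,1,0,0,0,0,0,0,1])

```text
time_s: 3.08
tcp_pos: [0.6513, -0.0119, 0.1389]
orientation: [0.996, 0.085, 0.001, 0.0]
force: [-0.0, 0.5, 0.7]
grip_width: 0.0852
grip_force: 0.0
```

>>> jog_arm(steps=[0,0,0,0,0,0,0,0,0,0,0,0,0,0,0,0,0,0,0,0,0,0,0,0,0,0,0,0,0,0,0,0,0,0,0], force=50)

```text
time_s: 3.7
tcp_pos: [0.6516, -0.0116, 0.1395]
orientation: [0.996, 0.086, 0.001, 0.0]
force: [0.7, 0.7, 6.2]
grip_width: 0.0227
grip_force: 53.4
```

>>> jog_arm(steps=[0,0,0,0,0,0,0,0,0,0,0,0,0,0,0,0,0,0,0,0,0,0,0,0,0,0,0,0,0,0,0,0,0,0,0])

```text
time_s: 4.32
tcp_pos: [0.6516, -0.0117, 0.1395]
orientation: [0.996, 0.086, 0.001, 0.0]
force: [0.2, 1.2, 5.7]
grip_width: 0.0221
grip_force: 53.3
```

>>> jog_arm(steps=[0,0,0,0,0,0,1,0,0,0,0,0,0,1,0,0,0,0,0,0,1,0,0,0,0,0,0,1,0,0,-0.06,0,0,0,1])

```text
time_s: 4.95
tcp_pos: [0.6489, -0.0117, 0.1599]
orientation: [0.996, 0.085, -0.003, -0.001]
force: [0.6, 0.1, 0.5]
grip_width: 0.0853
grip_force: 0.0
```

>>> jog_arm(steps=[0,0,-0.06,0,0,0,1,0,0,0,0,0,0,1,0,0.113,0,0,0,0,1,0,0.112,0,0,0,0,1,0,0,0,0,0,0,1])

```text
time_s: 5.58
tcp_pos: [0.6659, -0.1037, 0.1844]
orientation: [0.997, 0.083, -0.001, 0.0]
force: [0.2, -0.4, -0.7]
grip_width: 0.0851
grip_force: 0.0
```

>>> jog_arm(steps=[0,0,0,0,0,0,1,0,0,0,0,0,0,1])

```text
time_s: 5.82
tcp_pos: [0.6654, -0.0994, 0.1854]
orientation: [0.996, 0.086, -0.001, -0.0]
force: [0.7, -0.2, -0.2]
grip_width: 0.0854
grip_force: 0.0
```

Run:
```python
from h import *
s=snap("side","pics/s2.png")["image"]
b=cv2.resize(s[170:260,240:360],(640,480),interpolation=cv2.INTER_CUBIC)
cv2.imwrite('pics/c2.png',b[:,:,::-1]);print(state()["tcp_pos"])
```

```text
[ 0.66559672 -0.09932762  0.18560499]
```

View pics/c2.png

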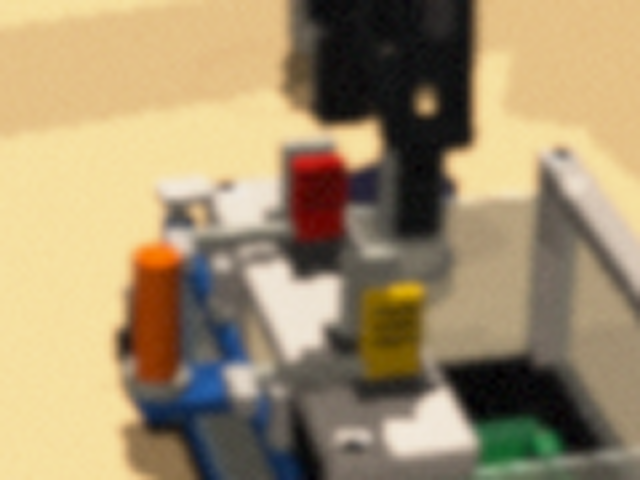

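The red jaw (318,195) is now up against its steel jaw, and the gripper hangs above the yellow catch. Next I squeeze yellow the same way.

>>> jog_arm(steps=[0,0.004,0.05,0,0,0,1,0,0,0.066,0,0,0,1,0,0,0,0,0,0,1,0,0,0,0,0,0,1])

```text
time_s: 6.38
tcp_pos: [0.6667, -0.1016, 0.1403]
orientation: [0.996, 0.086, 0.0, 0.0]
force: [0.3, -0.1, -0.2]
grip_width: 0.0851
grip_force: 0.0
```

>>> jog_arm(steps=[0,0,0,0,0,0,0,0,0,0,0,0,0,0,0,0,0,0,0,0,0,0,0,0,0,0,0,0,0,0,0,0,0,0,0])

```text
time_s: 7.0
tcp_pos: [0.6668, -0.1004, 0.1415]
orientation: [0.996, 0.086, 0.001, -0.001]
force: [-2.1, 4.4, 7.3]
grip_width: 0.0224
grip_force: 52.8
```

>>> jog_arm(steps=[0,0,0,0,0,0,0,0,0,0,0,0,0,0,0,0,0,0,0,0,0,0,0,0,0,0,0,0,0,0,0,0,0,0,0])

```text
time_s: 7.62
tcp_pos: [0.6667, -0.1004, 0.1414]
orientation: [0.996, 0.086, 0.001, -0.001]
force: [-1.9, 5.2, 7.2]
grip_width: 0.0226
grip_force: 52.7
```

>>> jog_arm(steps=[0,0,0,0,0,0,1,0,0,0,0,0,0,1,0,0,0,0,0,0,1,0,0,0,0,0,0,1,0,0,-0.06,0,0,0,1])

```text
time_s: 8.25
tcp_pos: [0.6645, -0.1019, 0.1614]
orientation: [0.996, 0.085, -0.003, -0.001]
force: [-0.7, -0.2, -0.0]
grip_width: 0.0855
grip_force: 0.0
```

>>> jog_arm(steps=[0,0,-0.08,0,0,0,1,0,0,0,0,0,0,1,0,0,0,0,0,0,0.6,0,0,0,0,0,0,0.6])

```text
time_s: 8.75
tcp_pos: [0.6653, -0.1019, 0.1941]
orientation: [0.996, 0.085, -0.001, -0.0]
force: [-0.2, 0.1, -0.2]
grip_width: 0.0519
grip_force: 0.0
```

>>> jog_arm(steps=[-0.1,-0.016,0,0,0,0,0.6,-0.093,-0.015,0,0,0,0,0.6,0,0,0,0,0,0,0.6,0,0,0.06,0,0,0,0.6,0,0,0,0,0,0,0.6])

```text
time_s: 9.38
tcp_pos: [0.5872, -0.1027, 0.1695]
orientation: [0.996, 0.085, -0.002, -0.001]
force: [0.1, -0.4, 0.3]
grip_width: 0.0513
grip_force: 0.0
```

Run:
```python
from h import *
s=snap("side","pics/s3.png")["image"];t=snap("top","pics/t3.png")["image"]
a=cv2.resize(t[150:250,260:380],(480,400),interpolation=cv2.INTER_CUBIC);b=cv2.resize(s[160:260,240:320],(320,400),interpolation=cv2.INTER_CUBIC)
cv2.imwrite('pics/c3.png',np.hstack([a,b])[:,:,::-1]);print(state()["tcp_pos"])
```

```text
[ 0.5885862  -0.10303235  0.17126951]
```

View pics/c3.png

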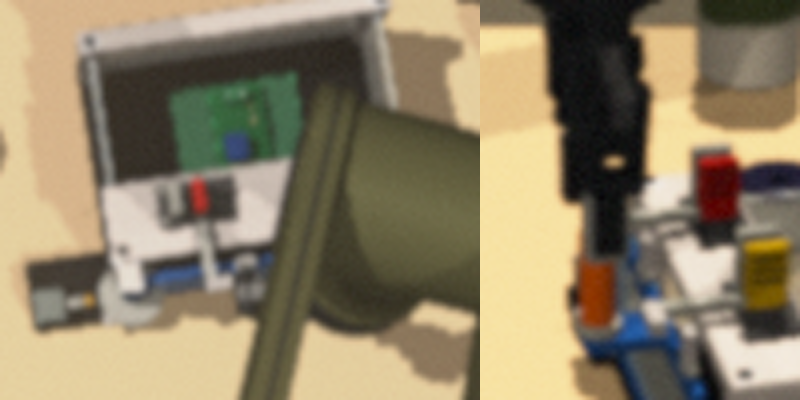

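The side view shows the finger (605,230) straddling the post (598,290), and both sliding jaws are home. I descend and grip.

>>> jog_arm(steps=[-0.003,0,0.045,0,0,0,0.6,0,0,0.04,0,0,0,0.6,0,0,0,0,0,0,0.6,0,0,0,0,0,0,0.6])

```text
time_s: 9.98
tcp_pos: [0.5873, -0.1033, 0.1379]
orientation: [0.996, 0.085, 0.0, 0.0]
force: [0.5, 0.8, -0.4]
grip_width: 0.0513
grip_force: 0.0
```

>>> jog_arm(steps=[0,0,0,0,0,0,0,0,0,0,0,0,0,0,0,0,0,0,0,0,0,0,0,0,0,0,0,0,0,0,0,0,0,0,0], force=60)

```text
time_s: 10.6
tcp_pos: [0.5874, -0.1029, 0.1384]
orientation: [0.996, 0.085, 0.001, -0.0]
force: [-0.3, 2.5, 6.5]
grip_width: 0.0163
grip_force: 58.7
```

```bash
cat > arc.py <<'E'
import numpy as np
a=np.radians(9.745);R=np.array([[np.cos(a),-np.sin(a)],[np.sin(a),np.cos(a)]])
o=np.array([-.034,-.120])
def P(th): c,s=np.cos(th),np.sin(th);return np.array([[c,s],[-s,c]])@o
p=P(0)
for k in range(1,17):
    q=P(k*.1);d=q-p;p=q
    print(k/10,'tool dx %.4f dy %.4f'%(d[0]/.4,-d[1]/.4),'world off',(R@(q-o)).round(4))
E
python3 arc.py; python3 -c "from h import *;print(state())"
```

```text
0.1 tool dx -0.0295 dy -0.0100 world off [-0.0123  0.0019]
0.2 tool dx -0.0284 dy -0.0129 world off [-0.0244  0.0051]
0.3 tool dx -0.0270 dy -0.0157 world off [-0.0361  0.0094]
0.4 tool dx -0.0253 dy -0.0183 world off [-0.0473  0.0149]
0.5 tool dx -0.0233 dy -0.0207 world off [-0.0578  0.0215]
0.6 tool dx -0.0211 dy -0.0229 world off [-0.0677  0.0291]
0.7 tool dx -0.0187 dy -0.0249 world off [-0.0768  0.0377]
0.8 tool dx -0.0162 dy -0.0267 world off [-0.085   0.0471]
0.9 tool dx -0.0134 dy -0.0281 world off [-0.0922  0.0573]
1.0 tool dx -0.0105 dy -0.0293 world off [-0.0983  0.0681]
1.1 tool dx -0.0076 dy -0.0302 world off [-0.1033  0.0795]
1.2 tool dx -0.0045 dy -0.0308 world off [-0.1072  0.0914]
1.3 tool dx -0.0014 dy -0.0311 world off [-0.1098  0.1036]
1.4 tool dx 0.0017 dy -0.0311 world off [-0.1113  0.1159]
1.5 tool dx 0.0048 dy -0.0308 world off [-0.1114  0.1284]
1.6 tool dx 0.0079 dy -0.0302 world off [-0.1104  0.1408]
{'time_s': 10.6, 'qpos': array([-2.44646544e-01,  4.36628404e-01,  1.60768356e+00,  7.39155718e-04,
        1.09601205e+00,  1.15504468e+00]), 'qvel': array([ 9.85276837e-05,  6.95266130e-05,  1.98141259e-03,  1.65502780e-03,
       -1.90663315e-03, -7.28421816e-04]), 'tau': array([-1.33771867e+00, -4.68579948e+01, -2.02099925e+01, -7.43787624e-01,
       -3.45420633e-01, -3.19138099e-02]), 'tcp_pos': array([ 0.58737395, -0.10290223,  0.13838557]), 'orientation': array([ 9.96356762e-01,  8.52800767e-02,  7.06661873e-04, -1.05377208e-04]), 'force': array([-0.32555844,  2.48025972,  6.54862469]), 'ft_torque': array([ 0.41597155,  0.05419521, -0.06781641]), 'grip_force': 58.67227256298065, 'grip_width': 0.016276251816185097}
```

>>> jog_arm(steps=[-0.0295,-0.01,0,0,0,0,0,-0.0284,-0.0129,0,0,0,0,0,-0.027,-0.0157,0,0,0,0,0,-0.0253,-0.0183,0,0,0,0,0,0,0,0,0,0,0,0])

```text
time_s: 11.22
tcp_pos: [0.5374, -0.0894, 0.1383]
orientation: [0.996, 0.086, -0.001, 0.001]
force: [-0.5, -5.8, 7.4]
grip_width: 0.0168
grip_force: 59.8
```

>>> jog_arm(steps=[-0.0233,-0.0207,0,0,0,0,0,-0.0211,-0.0229,0,0,0,0,0,-0.0187,-0.0249,0,0,0,0,0,-0.0162,-0.0267,0,0,0,0,0,0,0,0,0,0,0,0])

```text
time_s: 11.85
tcp_pos: [0.4959, -0.0586, 0.1383]
orientation: [0.996, 0.086, -0.005, 0.002]
force: [-10.1, -11.7, 17.6]
grip_width: 0.0165
grip_force: 60.7
```

>>> jog_arm(steps=[-0.0134,-0.0281,0,0,0,0,0,-0.0105,-0.0293,0,0,0,0,0,-0.0076,-0.0302,0,0,0,0,0,-0.0045,-0.0308,0,0,0,0,0,0,0,0,0,0,0,0])

```text
time_s: 12.48
tcp_pos: [0.4739, -0.0122, 0.1378]
orientation: [0.996, 0.086, -0.004, 0.001]
force: [-8.3, -2.6, 16.4]
grip_width: 0.0162
grip_force: 61.5
```

>>> jog_arm(steps=[-0.0014,-0.0311,0,0,0,0,0,0.0017,-0.0311,0,0,0,0,0,0.0048,-0.0308,0,0,0,0,0,0.0056,-0.0214,0,0,0,0,0,0,0,0,0,0,0,0])

```text
time_s: 13.1
tcp_pos: [0.4711, 0.0333, 0.1375]
orientation: [0.996, 0.086, -0.004, 0.001]
force: [-6.9, -3.3, 13.0]
grip_width: 0.0164
grip_force: 61.7
```

>>> jog_arm(steps=[0,0,0,0,0,0,0,0,0,0,0,0,0,0,0,0,0,0,0,0,0])

```text
time_s: 13.48
tcp_pos: [0.4711, 0.033, 0.1376]
orientation: [0.996, 0.086, -0.004, 0.001]
force: [-6.5, -3.0, 13.3]
grip_width: 0.0165
grip_force: 61.7
```

Run:
```python
from h import *
s=snap("side","pics/s4.png")["image"];t=snap("top","pics/t4.png")["image"]
a=cv2.resize(t[150:270,240:370],(433,400),interpolation=cv2.INTER_CUBIC);b=cv2.resize(s[160:280,210:320],(367,400),interpolation=cv2.INTER_CUBIC)
cv2.imwrite('pics/c4.png',np.hstack([a,b])[:,:,::-1]);print(state())
```

```text
{'time_s': 13.575, 'qpos': array([-0.01804657,  0.29236398,  1.86400611, -0.0024112 ,  0.99312973,
        1.38259193]), 'qvel': array([-0.00147462, -0.00091412,  0.00106516,  0.00252992, -0.00175832,
       -0.00042287]), 'tau': array([  1.28556468, -32.95750022, -19.85367537,   0.86959809,
        -2.29203925,  -0.17867681]), 'tcp_pos': array([0.47105741, 0.03299283, 0.13752539]), 'orientation': array([ 9.96318178e-01,  8.56355175e-02, -4.03626370e-03,  5.95023939e-04]), 'force': array([-6.50509953, -3.27356316, 13.24936938]), 'ft_torque': array([-0.57629695,  1.0661379 , -0.17589495]), 'grip_force': 61.67734980583191, 'grip_width': 0.016518160058494886}
```

View pics/c4.png

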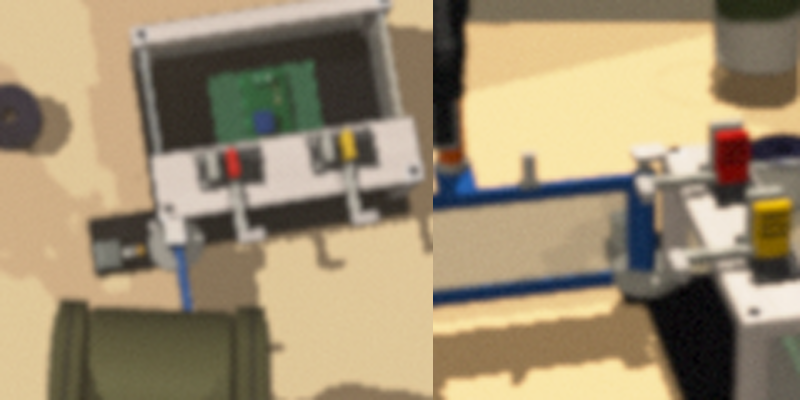

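The gate stands about square to the front (blue edge from (175,250) to (190,310) in the top crop). The fingers hold the post and both catches are squeezed, so I hand the job in.

```bash
python3 -c "from station import close_job;print(close_job())"
```

```text
the job is handed in; nothing more can be done
None
```

I squeezed the red catch fully, then the yellow, swung the gate out to about 90° (estimated from the handle position and the last pictures), and handed the job in at about 14 s with the gripper still holding the handle; no verdict was returned.

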